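Park and lock the bench turntable

TASK

Lock the bench turntable: with the fingertips push one of the two pegs on its disc round until the slot in the disc's rim faces the slide bolt, then push the bolt's upright tab inward until the bolt is fully home in the slot, without forcing it. Do not grip or lift anything: the tin stays standing in the middle of the turntable, and the craft knife, the scissors and the tape roll stay where they lie.

Things in the scene. Friction and masses are not known exactly. Their poses are not given: they have to be found in the camera images.
- hub (a point): Point on the turntable's vertical axis, 42 mm above the bench, level with the disc's top face. The turntable is a grey foot screwed to the bench, carrying a flat aluminium disc, 200 mm diameter, 12 mm thick, with a black rubber pad (110 mm diameter, 3 mm high) in the middle. It stays put. Axes: z up, y from the axis towards the slide bolt.
- gate (a point): Fixed point on the turntable's foot, 88 mm from the axis on the bolt's line, 42 mm above the bench: the slot must come here. The bolt slides along the line through hub and gate in a dark steel keeper, 46 mm wide, its top 47 mm above the bench, reaching from 111 to 151 mm from the axis.
- slot (a point): Point on the disc, at its top face, in the middle of the one radial slot in its rim, 88 mm from the axis. The slot is open at the rim, 17 mm wide, 24 mm deep and goes through the disc.
- peg_a (a point): Centre of the top of one finger peg, a black upright peg, 16 mm diameter, standing 28 mm above the disc's top face (its lowest 3 mm a steel collar of 23 mm diameter), 80 mm from the axis. It stands 90 degrees counter-clockwise (seen from above) from the slot and turns with the disc. Peg top 70 mm above the bench.
- peg_b (a point): Centre of the top of the other finger peg, of the same shape, 80 mm from the axis, 90 degrees clockwise from the slot, straight opposite peg_a.
- disc (a joint): Turning angle of the disc in rad, counter-clockwise seen from above positive. 0 and one full turn (6.283) both mean that the slot faces the bolt. It turns freely either way with a light steady friction (about 0.1 N m) and stays where it is left.
- bolt (a joint): How far the slide bolt is pushed in, m: 0 drawn, 0.028 fully home at its stop, its nose 22 mm inside the rim. A level steel bar, 12 mm wide, 10 mm high, with a round nose; it slides radially towards the axis. About 2.5 N moves it; it stays where left. The nose meets the rim after 6 mm unless the slot is in line; it centres a slot that is off by a few mm.
- tab (a point): Middle of the upper edge of the outer face of the bolt's upright steel tab: 73 mm above the bench, 192 mm from the axis when drawn, 164 mm when home. The tab is 30 mm wide, 6 mm thick, from 31 to 73 mm above the bench, and is pushed from outside towards the axis. Below it the foot's arm, 58 mm wide, 19 mm high with its screws, ends 208 mm from the axis.
- tin_center (a point): Centre (half-way up) of a small closed steel tin, 62 mm diameter, 34 mm high, standing loose on the rubber pad in the middle of the disc, its top 79 mm above the bench. It must not be lifted, toppled or pushed off the middle.
- knife: Craft knife lying on the bench, 160 x 20 x 18 mm, long axis x, origin at the middle of its underside. To be left alone.
- scissors: Scissors lying on the bench, about 170 x 80 x 10 mm, long axis x, origin near the pivot on the underside. To be left alone.
- tape: Roll of wide grey tape lying flat on the bench, 96 mm outer diameter, 48 mm high, origin at the centre of its underside. To be left alone.
Not all that is in view belongs to the job. Of the things shaped like the part that bears tin_center, the bare steel one is meant.

How it is judged:
By the outcome, as a careful person would: the job done as asked, in the order asked, and still so for the second after the job is handed in, with the robot touching nothing.
It also fails if it takes over 64 s, if anything falls off the work surface, if the arm or the gripper's body presses on something with over 40 N, if the wrist force passes 120 N, or if a joint passes its speed limit or range.

ROBOT

A 6-joint arm with a two-finger parallel gripper is mounted at the origin on the work surface. World frame = base frame: x ahead of the robot, y to its left, z up, the work surface at z = 0. Lengths are in m, angles in rad, forces in N, time in s.
With the tool pointing down it reaches from about 0.325 to 0.775 m from the base axis. Payload 5.5 kg.
Tool frame: the origin (TCP) lies at the very end of the fingers, on their centre line; the grasp point (between the pads) lies 19 mm behind it; z points along the fingers, y is the line along which they close (so a half turn about z gives the same grasp; the last joint's range is limited). The gripper opens to 88 mm and grips with 3 to 60 N. Pads are 20 mm wide; open, the fingers measure 115 mm over their backs; the gripper's body (75 mm by 178 mm) begins 61 mm behind the grasp point.
Start: joints at [-1.388, 0.091, 1.231, -0, 1.82, -0.057], TCP at [0.143, -0.583, 0.223] pointing down, gripper open.
Joint ranges: [-2.87, 2.87], [-0.86, 2.18], [0.17, 2.46], [-1.51, 4.65], [0.06, 2.69], [-2.65, 2.65]. Speed limits (rad/s): [2.57, 2.57, 3.01, 3.14, 3.14, 3.14].

INTERFACE

Orientations are given as a rotation vector (axis times angle).
In Python, from bench import monitor, read_camera, camera_info, bot gives the robot as it stands. The module is installed in compiled form; this text tells all that it offers.
- The arm moves only by the tool carry_out, never from a script. Its argument "moves" is one flat list of numbers, 5 for each row, row after row: the shift along the tool's x, y, z normalised to -1 to 1, where 1 is 0.025 m, then the turn about the tool's z normalised to -1 to 1, where 1 is 0.1 rad, then the gripper command: -1 is fully open, 1 is shut, values between are in proportion. In form: [dx, dy, dz, spin, jaw, dx, dy, dz, spin, jaw, ...]. A call has exactly 10 rows; each row shifts and turns the commanded pose from where the row before left it, along the tool's axes as they then stand; what a row does not reach is not made up. A row lasts 1/8 s, in which the tool goes at most 62.5 mm and 10.7 degrees, less where a joint would pass 70% of its speed; a pose out of reach is approached as far as the arm can. A call with a number of a shift or a turn outside -1 to 1 is refused whole. A call with a gripper value outside its range is refused whole. The fingers move at their own pace and stop on an object; the grip force is fixed at half the most. Time passes only in rows, so rows that do not move let the fingers close, or fill a call up. It gives the time, the measured TCP pose, the force, the opening and the grip force at its end, in the units of the state.
- monitor.state(): the state, without advancing time (a new reading comes with each control period).
- read_camera(name): name is "scene" or "top"; returns the picture (400x640x3 uint8, red, green, blue); there is no depth.
- camera_info(name): a dict with "fx", "fy", "cx", "cy" (pixels), "dist" ([k1, k2, p1, p2, k3] as OpenCV has them; the pictures are not rectified), "T" (4x4, takes a point from camera to world coordinates). Camera axes: x right, y up, looking along -z (the intrinsics and any distortion apply to the point x, -y, -z); pixel columns grow to the right and rows downward; lengths in m; the calibration is good to about 2 mm. A picture is of the moment at which its call begins. camera_info takes no time and is no camera call.
- bot.close_job(): hands the job in; it is judged then, once.
The state is a dict: "clock": time; "joints": joint angles; "qd": joint speeds; "tau": joint torques, N m; "ee_pos": TCP position; "tool_rot": TCP orientation; "ft_force": force on the tool from outside, world axes, zero at the start; "moment": the same for the moment, N m; "width": finger opening in m; "grasp_force": force on a finger pad.
Only numpy, scipy, OpenCV 4.12 (cv2) and the standard library are available. Lean on these libraries where they do the work, as an engineer would, in place of code of your own. Each camera call takes 0.05 s, during which the arm holds its last target. There are 200 camera calls.

## Working session

There is one attempt and no reset: what is moved stays moved. The work goes in short steps, Python scripts to look and compute and a tool call to move; the robot and the scene stay as the last step left them, time stands still between calls to the robot, and variables do not carry over. Pictures are saved under pics/ and viewed, at most 10 in all, crops included, and the job is handed in when it is done.

Besides the shell and the picture viewer there is one more tool, called as name(argument=value, ...) on one line, values as JSON. carry_out: Moves the arm, as the interface text tells. Scaled input: -1 to 1 covers 0.025 m each way for a shift and 0.1 rad each way for a turn. Its arguments: {"type":"object","properties":{"moves":{"type":"array"}},"required":["moves"]}

```bash
mkdir -p pics; cat > h.py <<'E'
import numpy as np,cv2
from bench import monitor, read_camera, camera_info, bot
def snap(n,f):
    im=read_camera(n); cv2.imwrite('pics/'+f,im[:,:,::-1]); return im
def ray(n,uv):
    c=camera_info(n);K=np.array([[c['fx'],0,c['cx']],[0,c['fy'],c['cy']],[0,0,1.]])
    p=cv2.undistortPoints(np.array(uv,float).reshape(-1,1,2),K,np.array(c['dist'],float)).reshape(-1,2)
    d=np.c_[p[:,0],-p[:,1],-np.ones(len(p))]; T=np.array(c['T'])
    return T[:3,3],d@T[:3,:3].T
def onz(n,uv,z):
    o,d=ray(n,uv); return o+d*((z-o[2])/d[:,2])[:,None]
def proj(n,P):
    c=camera_info(n);K=np.array([[c['fx'],0,c['cx']],[0,c['fy'],c['cy']],[0,0,1.]])
    T=np.linalg.inv(np.array(c['T']));q=np.atleast_2d(P)@T[:3,:3].T+T[:3,3];q=q*[1,-1,-1]
    return cv2.projectPoints(q,np.zeros(3),np.zeros(3),K,np.array(c['dist'],float))[0].reshape(-1,2)
E
python3 - <<'E'
from h import *
snap('top','t1.png');snap('scene','s1.png')
for n in('top','scene'):
    c=camera_info(n);print(n,c['fx'],c['dist'],np.round(c['T'],3).tolist())
s=monitor.state();print(s['clock'],s['ee_pos'],s['tool_rot'],s['ft_force'],s['width'])
E
```

```text
top 485.5973018419987 [-0.11106648  0.          0.          0.          0.        ] [[0.058, 0.978, -0.202, 0.385], [-0.998, 0.057, -0.006, -0.047], [0.005, 0.202, 0.979, 1.153], [0.0, 0.0, 0.0, 1.0]]
scene 430.9640413488377 [0.02611519 0.         0.         0.         0.        ] [[-0.81, -0.425, 0.405, 1.002], [0.587, -0.596, 0.548, 0.489], [0.009, 0.681, 0.732, 0.795], [0.0, 0.0, 0.0, 1.0]]
0.1 [ 0.142437   -0.58257306  0.22163924] [-3.11732014e+00 -3.75534541e-01  1.53397368e-04] [ 0.04833987  0.11007891 -0.11472745] 0.08799205265280291
```

View pics/t1.png

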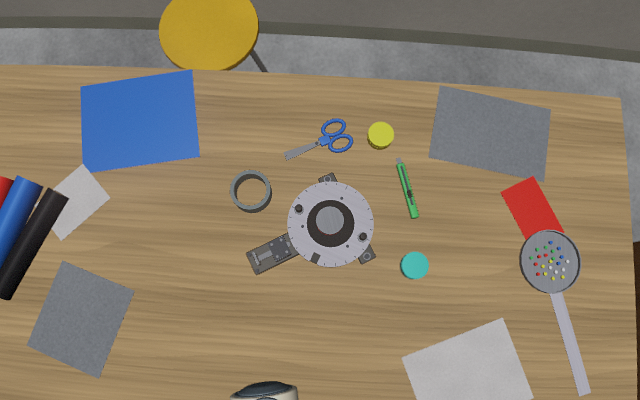

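View pics/s1.png

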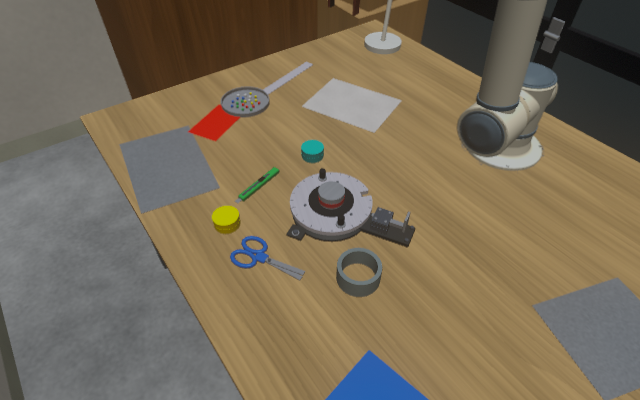

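The top view shows the disc at about (330,223), pegs at (299,209) and (362,237), the slot near (315,258) and the bolt arm towards (250,262). The scene view agrees. Next I measure these.

```bash
python3 - <<'E'
from h import *
im=cv2.imread('pics/t1.png')
cv2.imwrite('pics/t1c.png',cv2.resize(im[160:290,235:390],None,fx=5,fy=4.5,interpolation=cv2.INTER_CUBIC)[:600,:800])
g=cv2.cvtColor(im,cv2.COLOR_BGR2GRAY);hsv=cv2.cvtColor(im,cv2.COLOR_BGR2HSV)
# disc: bright low saturation
m=((hsv[...,1]<45)&(g>120)).astype(np.uint8);m[:, :280]=0;m[:,380:]=0;m[:170]=0;m[275:]=0
cs=cv2.findContours(m,cv2.RETR_EXTERNAL,cv2.CHAIN_APPROX_NONE)[0];c=max(cs,key=cv2.contourArea)
h=cv2.convexHull(c);P=onz('top',h.reshape(-1,2),.042)[:,:2]
A=np.c_[2*P,np.ones(len(P))];s=np.linalg.lstsq(A,(P**2).sum(1),rcond=None)[0];print('hub',s[:2],np.sqrt(s[2]+s[:2]@s[:2]))
for n,(u,v),z in(('pega',(299,209),.07),('pegb',(362,237),.07),('slot',(315,258),.042),('tin',(330,220),.079)):
    p=onz('top',[(u,v)],z)[0];d=p[:2]-s[:2];print(n,p,np.hypot(*d),np.degrees(np.arctan2(d[1],d[0])))
E
```

```text
hub [ 0.55983974 -0.08145341] 0.10072609182090253
pega [ 0.58245297 -0.00875458  0.07      ] 0.07613459764354213 72.72150471987108
pegb [ 0.5269163  -0.15393025  0.07      ] 0.07960430448693748 -114.43046635857355
slot [ 0.47623752 -0.05136592  0.042     ] 0.08885149198753482 160.206771212419
tin [ 0.55989263 -0.0799139   0.079     ] 0.0015404117720888854 88.03224564331973
```

View pics/t1c.png

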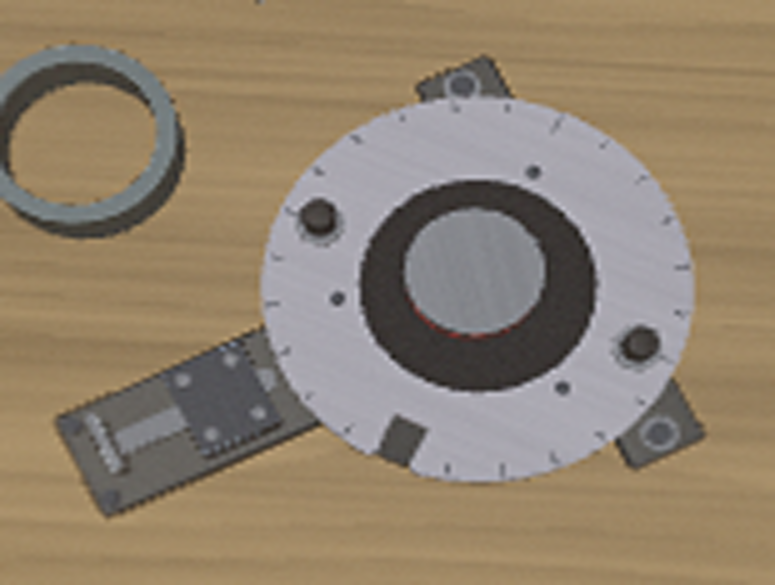

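The slot is at 160° and the bolt near 115°. Seen from above, the peg 90° counter-clockwise from the slot is the one at (362,237), so that is peg_a. Next come the bolt line, the tape and the peg tops in the second view.

```bash
python3 - <<'E'
from h import *
hub=np.array([.5598,-.0815])
f=lambda x,y:(235+x/5,160+y/4.5)
def A(p): d=p[:2]-hub; return np.round(p,4),round(float(np.hypot(*d)),4),round(float(np.degrees(np.arctan2(d[1],d[0]))),2)
for n,u,z in(('keeper',f(222,397),.047),('tabtop',f(106,440),.073),('armendL',f(57,418),.012),('armendR',f(108,515),.012),('screw1',f(183,380),.049),('screw2',f(231,359),.049),('screw3',f(260,412),.049),('screw4',f(211,434),.049),('tape',f(80,140),.048)):
    print(n,*A(onz('top',[u],z)[0]))
s=cv2.imread('pics/s1.png')
cv2.imwrite('pics/s1c.png',cv2.resize(s[155:255,275:425],None,fx=5,fy=5,interpolation=cv2.INTER_CUBIC))
R=cv2.Rodrigues(monitor.state()['tool_rot'])[0];print(np.degrees(np.arctan2(R[1,0],R[0,0])))
E
```

```text
keeper [0.4933 0.0309 0.047 ] 0.1306 120.61
tabtop [0.4664 0.0791 0.073 ] 0.1857 120.18
armendL [0.481  0.1102 0.012 ] 0.2072 112.34
armendR [0.4323 0.0823 0.012 ] 0.2075 127.9
screw1 [0.5006 0.0492 0.049 ] 0.1434 114.36
screw2 [0.5126 0.028  0.049 ] 0.1193 113.31
screw3 [0.4865 0.013  0.049 ] 0.1196 127.78
screw4 [0.4741 0.0345 0.049 ] 0.1442 126.45
tape [0.6222 0.1065 0.048 ] 0.1981 71.64
13.738305184006064
```

View pics/s1c.png

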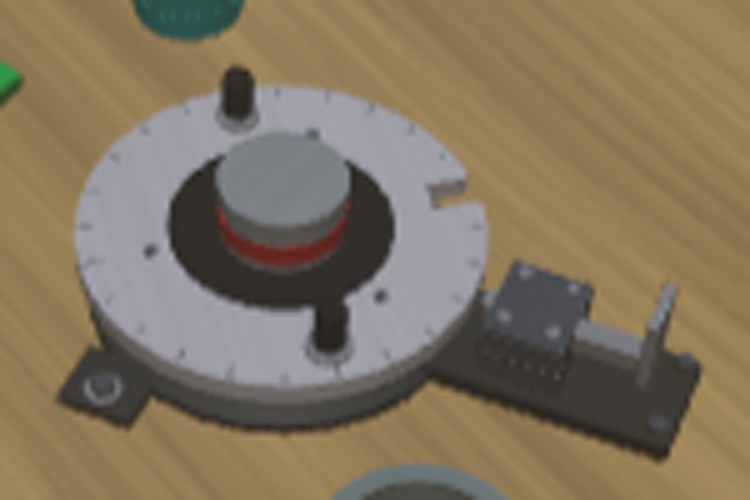

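```bash
python3 - <<'E'
from h import *
f=lambda x,y:(235+x/5,160+y/4.5)
g=lambda x,y:(275+x/5,155+y/5)
def rep(n,a,b): d=b-a;print(n,a.round(4),b.round(4),'mid',((a+b)/2).round(4),'ang',np.degrees(np.arctan2(d[1],d[0])).round(2),np.hypot(*d[:2]).round(4))
rep('top',onz('top',[f(641,339)],.07)[0],onz('top',[f(320,211)],.07)[0])
rep('scn',onz('scene',[g(239,73)],.07)[0],onz('scene',[g(334,305)],.07)[0])
rep('top tin-tab',onz('top',[f(475,271)],.079)[0],onz('top',[f(106,440)],.073)[0])
rep('scn tin-tab',onz('scene',[g(283,180)],.079)[0],onz('scene',[g(667,290)],.073)[0])
rep('scn tin-keeper',onz('scene',[g(283,180)],.079)[0],onz('scene',[g(537,303)],.047)[0])
E
```

```text
top [ 0.5308 -0.1565  0.07  ] [ 0.5873 -0.0084  0.07  ] mid [ 0.5591 -0.0825  0.07  ] ang 69.12 0.1584
scn [ 0.5285 -0.1558  0.07  ] [ 0.5845 -0.0054  0.07  ] mid [ 0.5565 -0.0806  0.07  ] ang 69.59 0.1605
top tin-tab [ 0.5594 -0.0799  0.079 ] [0.4664 0.0791 0.073 ] mid [ 5.129e-01 -4.000e-04  7.600e-02] ang 120.31 0.1842
scn tin-tab [ 0.5612 -0.0755  0.079 ] [0.458  0.0768 0.073 ] mid [0.5096 0.0007 0.076 ] ang 124.12 0.184
scn tin-keeper [ 0.5612 -0.0755  0.079 ] [0.4935 0.0328 0.047 ] mid [ 0.5273 -0.0213  0.063 ] ang 122.03 0.1277
```

carry_out(moves=[0.8, 0, 0.4, -0.97, 1, 0.8, 0, 0.4, -0.97, 1, 0.8, 0, 0.4, -0.97, 1, 0.8, 0, 0.4, -0.97, 1, 0.8, 0, 0.4, -0.97, 1, 0.8, 0, 0.4, -0.97, 1, 0.8, 0, 0.4, -0.97, 1, 0.8, 0, 0.4, -0.97, 1, 0.8, 0, 0.4, -0.97, 1, 0.8, 0, 0.4, -0.97, 1])

```text
clock: 1.35
ee_pos: [0.2927, -0.4616, 0.1217]
tool_rot: [-2.58, -1.79, -0.0]
ft_force: [-0.7, -0.2, -0.5]
width: 0.0005
grasp_force: 0.0
```

carry_out(moves=[0.9, 0.36, 0, 0, 1, 0.9, 0.36, 0, 0, 1, 0.9, 0.36, 0, 0, 1, 0.9, 0.36, 0, 0, 1, 0.9, 0.36, 0, 0, 1, 0.9, 0.36, 0, 0, 1, 0.9, 0.36, 0, 0, 1, 0.9, 0.36, 0, 0, 1, 0.9, 0.36, 0, 0, 1, 0, 0, 0, 0, 1])

```text
clock: 2.6
ee_pos: [0.4403, -0.3005, 0.1221]
tool_rot: [-2.581, -1.789, 0.0]
ft_force: [-0.0, -0.6, 0.5]
width: 0.0003
grasp_force: 0.0
```

carry_out(moves=[0.83, 0.33, 0, 0, 1, 0.83, 0.33, 0, 0, 1, 0.83, 0.33, 0, 0, 1, 0.83, 0.33, 0, 0, 1, 0.83, 0.33, 0, 0, 1, 0.83, 0.33, 0, 0, 1, 0.83, 0.33, 0, 0, 1, 0.83, 0.33, 0, 0, 1, 0, 0, 0, 0, 1, 0, 0, 0, 0, 1])

```text
clock: 3.85
ee_pos: [0.56, -0.1699, 0.1225]
tool_rot: [-2.584, -1.787, 0.001]
ft_force: [-0.4, 0.0, -0.3]
width: 0.0005
grasp_force: 0.0
```

```bash
python3 - <<'E'
from h import *
a=snap('top','t2.png')[150:300,230:430];b=snap('scene','s2.png')[80:260,260:440]
cv2.imwrite('pics/c2.png',np.hstack([cv2.resize(a,(400,300)),cv2.resize(b,(300,300))])[:,:,::-1])
print(monitor.state()['ee_pos'])
E
```

```text
[ 0.5598313  -0.17018831  0.12263309]
```

View pics/c2.png

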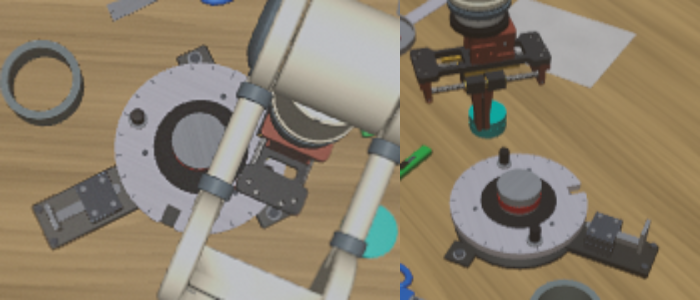

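The fingers are closed behind peg_a and clear of everything. The peg stands clear on the bolt side of them. Descend.

carry_out(moves=[0, 0, 0.5, 0, 1, 0, 0, 0.5, 0, 1, 0, 0, 0.5, 0, 1, 0, 0, 0.5, 0, 1, 0, 0, 0.4, 0, 1, 0, 0, 0.4, 0, 1, 0, 0, 0, 0, 1, 0, 0, 0, 0, 1, 0, 0, 0, 0, 1, 0, 0, 0, 0, 1])

```text
clock: 5.2
ee_pos: [0.5604, -0.1697, 0.0531]
tool_rot: [2.584, 1.786, 0.001]
ft_force: [-0.6, 0.6, 0.6]
width: 0.0007
grasp_force: 0.0
```

carry_out(moves=[0, -0.2, 0, 0, 1, 0, -0.2, 0, 0, 1, -0.05, -0.23, 0, 0.68, 1, -0.05, -0.23, 0, 0.68, 1, -0.05, -0.23, 0, 0.68, 1, -0.05, -0.23, 0, 0.68, 1, -0.05, -0.23, 0, 0.68, 1, -0.05, -0.23, 0, 0.68, 1, -0.05, -0.23, 0, 0.68, 1, 0, 0, 0, 0, 1])

```text
clock: 6.45
ee_pos: [0.5121, -0.1519, 0.0527]
tool_rot: [2.932, 1.128, 0.0]
ft_force: [0.3, -0.3, -0.3]
width: 0.0003
grasp_force: 0.0
```

```bash
python3 - <<'E'
from h import *
a=snap('top','t3.png')[170:290,235:395];b=snap('scene','s3.png')[150:260,275:425]
cv2.imwrite('pics/c3.png',np.hstack([cv2.resize(a,(400,300)),cv2.resize(b,(400,300))])[:,:,::-1])
E
```

```text
(no output)
```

View pics/c3.png

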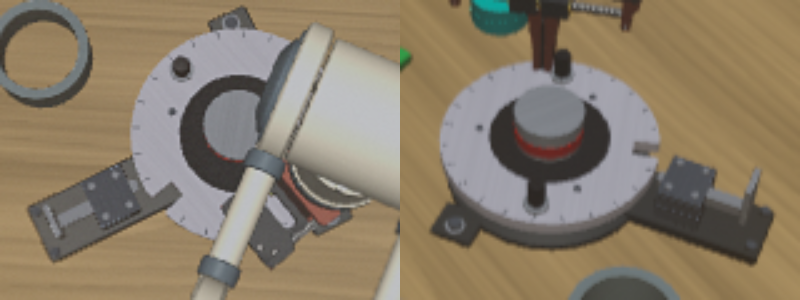

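The disc has turned. The slot is now at about (302,247) in the top view, still short of the bolt line.

```bash
cat >> h.py <<'E'
hub=np.array([.559,-.081])
def ang(n,uv,z):
    d=onz(n,[uv],z)[0][:2]-hub;return round(float(np.degrees(np.arctan2(d[1],d[0]))),1),round(float(np.hypot(*d)),4)
E
python3 - <<'E'
from h import *
im=cv2.imread('pics/t3.png');g=cv2.cvtColor(im,6)
print('pegb top',ang('top',(307.4,195.6),.07),'slot',ang('top',(302.2,246.8),.042))
print('pegb scn',ang('scene',(275+(537-400)*.375,150+183*.3667),.07))
print('slot scn',ang('scene',(275+(647-400)*.375,150+148*.3667),.042))
p=onz('top',[(307.4,195.6)],.07);print(p)
# slot: dark pixels on the disc near radius 82-97, at disc-top plane
for name,pic in(('top','t3'),('scene','s3')):
    im=cv2.imread(f'pics/{pic}.png');g=cv2.cvtColor(im,6)
    for r in(.084,.088,.092):
        th=np.radians(np.arange(100,165,1.));P=np.c_[hub[0]+r*np.cos(th),hub[1]+r*np.sin(th),0*th+.042]
        uv=proj(name,P).astype(np.float32);v=cv2.remap(g,uv[:,:1],uv[:,1:],1).ravel()
        print(name,r,np.degrees(th[v<110]).round(0),v.min())
E
```

```text
pegb top (44.8, 0.0783) slot (134.3, 0.0843)
pegb scn (46.2, 0.0805)
slot scn (135.7, 0.0897)
[[ 0.61455679 -0.02589363  0.07      ]]
top 0.084 [131. 132. 133. 134. 135. 136. 137. 138. 139. 140.] 95
top 0.088 [130. 131. 132. 133. 134. 135. 136. 137. 138. 139. 140.] 87
top 0.092 [131. 132. 133. 134. 135. 136. 137. 138. 139. 140.] 74
scene 0.084 [131. 132. 133. 134. 135. 136. 137. 138.] 88
scene 0.088 [131. 132. 133. 134. 135. 136. 137. 138.] 83
scene 0.092 [136. 137. 138.] 107
```

carry_out(moves=[-0.04, -0.2, 0, 0.6, 1, -0.04, -0.2, 0, 0.6, 1, -0.04, -0.2, 0, 0.6, 1, -0.04, -0.2, 0, 0.6, 1, 0, 0, 0, 0, 1, 0, 0, 0, 0, 1, 0, 0, 0, 0, 1, 0, 0, 0, 0, 1, 0, 0, 0, 0, 1, 0, 0, 0, 0, 1])

```text
clock: 7.8
ee_pos: [0.4973, -0.1385, 0.0526]
tool_rot: [-3.046, -0.768, -0.0]
ft_force: [0.1, 0.1, 0.1]
width: 0.0004
grasp_force: 0.0
```

```bash
python3 - <<'E'
from h import *
a=snap('top','t4.png')[170:290,235:395];b=snap('scene','s4.png')[180:250,340:425]
cv2.imwrite('pics/c4.png',np.vstack([np.hstack([cv2.resize(a[50:110,:80],(400,300),interpolation=2),cv2.resize(b,(364,300),interpolation=2)])])[:,:,::-1])
for name,pic in(('top','t4'),('scene','s4')):
    im=cv2.imread(f'pics/{pic}.png');g=cv2.cvtColor(im,6)
    for r in(.08,.084,.088,.092):
        th=np.radians(np.arange(100,165,.5));P=np.c_[hub[0]+r*np.cos(th),hub[1]+r*np.sin(th),0*th+.042]
        uv=proj(name,P).astype(np.float32);v=cv2.remap(g,uv[:,:1],uv[:,1:],1).ravel()
        t=np.degrees(th[v<115]);print(name,r,t.min() if len(t) else 0,t.max() if len(t) else 0,v.min())
E
```

```text
top 0.08 116.5 164.0 81
top 0.084 116.5 164.5 57
top 0.088 116.5 164.5 90
top 0.092 117.0 126.0 91
scene 0.08 116.5 126.0 72
scene 0.084 117.0 126.5 70
scene 0.088 116.5 125.5 71
scene 0.092 117.0 126.0 70
```

View pics/c4.png

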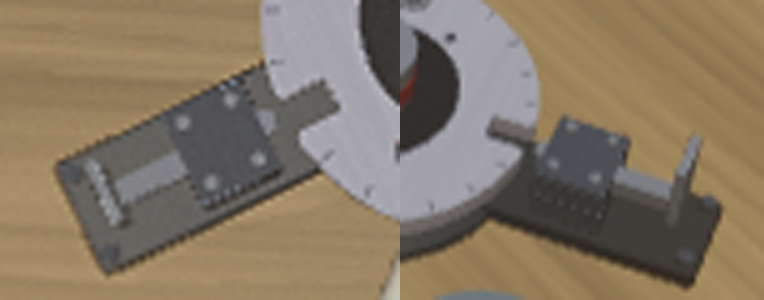

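The slot is centred at 121.4° in both views, and the bolt is at about 120.4°. I nudge 1° more, then back off and raise.

carry_out(moves=[-0.01, -0.06, 0, 0.17, 1, 0, 0, 0, 0, 1, 0, 0, 0, 0, 1, 0, 0.3, 0, 0, 1, 0, 0.3, 0, 0, 1, 0, 0.2, -0.3, 0, 1, 0, 0, -0.7, 0, 1, 0, 0, -0.8, 0, 1, 0, 0, -0.8, 0, 1, 0, 0, -0.2, 0, 1])

```text
clock: 9.15
ee_pos: [0.5066, -0.1553, 0.1256]
tool_rot: [3.05, 0.742, 0.005]
ft_force: [0.4, -0.3, -0.5]
width: 0.0002
grasp_force: 0.0
```

```bash
python3 - <<'E'
from h import *
snap('top','t5.png');snap('scene','s5.png')
for name,pic in(('top','t5'),('scene','s5')):
    im=cv2.imread(f'pics/{pic}.png');g=cv2.cvtColor(im,6)
    for r in(.08,.084,.088,.092):
        th=np.radians(np.arange(105,140,.5));P=np.c_[hub[0]+r*np.cos(th),hub[1]+r*np.sin(th),0*th+.042]
        uv=proj(name,P).astype(np.float32);v=cv2.remap(g,uv[:,:1],uv[:,1:],1).ravel()
        t=np.degrees(th[v<115]);print(name,r,t.min() if len(t) else 0,t.max() if len(t) else 0)
s=monitor.state();print(s['ee_pos'],s['tool_rot'])
E
```

```text
top 0.08 115.49999999999999 126.0
top 0.084 115.49999999999999 125.5
top 0.088 116.00000000000001 125.5
top 0.092 116.5 125.5
scene 0.08 116.00000000000001 126.0
scene 0.084 116.00000000000001 125.00000000000001
scene 0.088 116.00000000000001 125.5
scene 0.092 116.5 124.49999999999999
[ 0.50600058 -0.15515818  0.12377642] [3.05166284e+00 7.41840456e-01 2.36766828e-03]
```

carry_out(moves=[0.32, -1, 0, -0.53, 1, 0.32, -1, 0, 0, 1, 0.32, -1, 0, 0, 1, 0.32, -1, 0, 0, 1, 0.32, -1, 0, 0, 1, 0.32, -1, 0, 0, 1, 0.32, -1, 0, 0, 1, 0.32, -1, 0, 0, 1, 0.32, -1, 0, 0, 1, 0.32, -1, 0, 0, 1])

```text
clock: 10.5
ee_pos: [0.4488, 0.1021, 0.1216]
tool_rot: [-3.032, -0.822, 0.003]
ft_force: [0.3, 0.3, -0.5]
width: 0.0002
grasp_force: 0.0
```

carry_out(moves=[0, -0.2, 0, 0, 1, 0, 0, 0, 0, 1, 0, 0, 0.5, 0, 1, 0, 0, 0.5, 0, 1, 0, 0, 0.5, 0, 1, 0, 0, 0.5, 0, 1, 0, 0, 0.5, 0, 1, 0, 0, 0.3, 0, 1, 0, 0, 0, 0, 1, 0, 0, 0, 0, 1])

```text
clock: 11.75
ee_pos: [0.4474, 0.1058, 0.0531]
tool_rot: [3.032, 0.823, 0.001]
ft_force: [0.1, -0.7, -0.4]
width: 0.0005
grasp_force: 0.0
```

```bash
python3 - <<'E'
from h import *
a=snap('top','t6.png')[190:290,225:385];b=snap('scene','s6.png')[150:260,325:475]
cv2.imwrite('pics/c6.png',np.hstack([cv2.resize(a,(400,300)),cv2.resize(b,(400,300))])[:,:,::-1])
s=monitor.state();d=s['ee_pos'][:2]-hub;print(s['ee_pos'],np.hypot(*d),np.degrees(np.arctan2(d[1],d[0])))
E
```

```text
[0.44750471 0.10574623 0.05329672] 0.21749794349463944 120.83896340912524
```

View pics/c6.png

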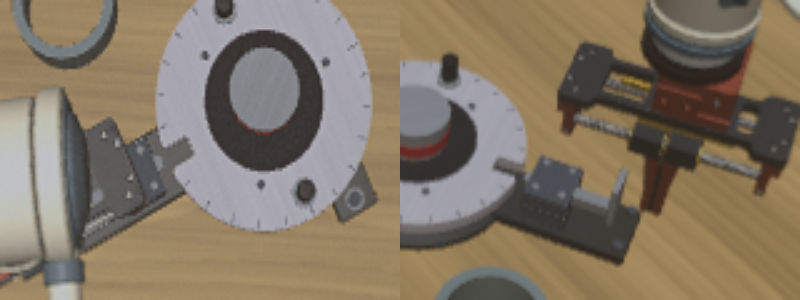

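The fingers stand outside the tab, clear of it and in line with it. I push gently in stages and watch the force.

carry_out(moves=[0, 0.11, 0, 0, 1, 0, 0.11, 0, 0, 1, 0, 0.11, 0, 0, 1, 0, 0.11, 0, 0, 1, 0, 0.11, 0, 0, 1, 0, 0.11, 0, 0, 1, 0, 0.11, 0, 0, 1, 0, 0.11, 0, 0, 1, 0, 0, 0, 0, 1, 0, 0, 0, 0, 1])

```text
clock: 13.1
ee_pos: [0.4582, 0.0866, 0.0526]
tool_rot: [3.032, 0.822, -0.0]
ft_force: [-2.1, 1.0, 1.1]
width: 0.0007
grasp_force: 0.6
```

```bash
cat > r.py <<'E'
from h import *
s=monitor.state();d=s['ee_pos'][:2]-hub;print(s['ee_pos'],np.hypot(*d),np.degrees(np.arctan2(d[1],d[0])),s['ft_force'])
E
python3 r.py
```

```text
[0.45818574 0.08662417 0.05258141] 0.19560515592169814 121.02397647177963 [-2.07232968  0.96184915  1.1477984 ]
```

The force is about 2.3 N, so the bolt is sliding and has passed the rim. I continue.

carry_out(moves=[0, 0.07, 0, 0, 1, 0, 0.07, 0, 0, 1, 0, 0.07, 0, 0, 1, 0, 0.07, 0, 0, 1, 0, 0.07, 0, 0, 1, 0, 0.07, 0, 0, 1, 0, 0.07, 0, 0, 1, 0, 0.07, 0, 0, 1, 0, 0, 0, 0, 1, 0, 0, 0, 0, 1])

```text
clock: 14.35
ee_pos: [0.4656, 0.0744, 0.0526]
tool_rot: [3.032, 0.822, 0.001]
ft_force: [-0.5, 0.6, 0.3]
width: 0.0003
grasp_force: 0.4
```

```bash
python3 r.py
```

```text
[0.46557077 0.07443033 0.0526111 ] 0.18134940455533116 121.01009197314865 [-0.54712483  0.57264595  0.30380501]
```

carry_out(moves=[0, 0.03, 0, 0, 1, 0, 0.03, 0, 0, 1, 0, 0.03, 0, 0, 1, 0, 0.03, 0, 0, 1, 0, 0, 0, 0, 1, 0, 0, 0, 0, 1, 0, 0, 0, 0, 1, 0, 0, 0, 0, 1, 0, 0, 0, 0, 1, 0, 0, 0, 0, 1])

```text
clock: 15.6
ee_pos: [0.4669, 0.072, 0.0526]
tool_rot: [3.032, 0.823, 0.0]
ft_force: [0.4, 1.5, -0.6]
width: 0.0004
grasp_force: 0.7
```

```bash
python3 r.py
```

```text
[0.46688446 0.07197887 0.05263256] 0.17857157714625654 121.05405787187239 [ 0.39158807  1.48169892 -0.63211738]
```

carry_out(moves=[0, 0.04, 0, 0, 1, 0, 0, 0, 0, 1, 0, 0, 0, 0, 1, 0, 0, 0, 0, 1, 0, 0, 0, 0, 1, 0, 0, 0, 0, 1, 0, 0, 0, 0, 1, 0, 0, 0, 0, 1, 0, 0, 0, 0, 1, 0, 0, 0, 0, 1])

```text
clock: 16.85
ee_pos: [0.4673, 0.0711, 0.0526]
tool_rot: [-3.032, -0.822, -0.0]
ft_force: [-0.9, 1.9, 0.5]
width: 0.0005
grasp_force: 1.2
```

```bash
python3 r.py
```

```text
[0.4673483  0.07114121 0.0526421 ] 0.1776146965965387 121.06526577844916 [-0.88764177  1.94905095  0.45368057]
```

carry_out(moves=[0, 0.04, 0, 0, 1, 0, 0.04, 0, 0, 1, 0, 0, 0, 0, 1, 0, 0, 0, 0, 1, 0, 0, 0, 0, 1, 0, 0, 0, 0, 1, 0, 0, 0, 0, 1, 0, 0, 0, 0, 1, 0, 0, 0, 0, 1, 0, 0, 0, 0, 1])

```text
clock: 18.1
ee_pos: [0.4684, 0.0693, 0.0527]
tool_rot: [3.032, 0.822, 0.0]
ft_force: [0.5, 0.5, 0.3]
width: 0.0007
grasp_force: 0.2
```

```bash
python3 r.py
```

```text
[0.46837646 0.0692954  0.05267792] 0.17550308374620596 121.08869373968282 [0.48188736 0.46816387 0.32319243]
```

carry_out(moves=[0, 0.03, 0, 0, 1, 0, 0.03, 0, 0, 1, 0, 0, 0, 0, 1, 0, 0, 0, 0, 1, 0, 0, 0, 0, 1, 0, 0, 0, 0, 1, 0, 0, 0, 0, 1, 0, 0, 0, 0, 1, 0, 0, 0, 0, 1, 0, 0, 0, 0, 1])

```text
clock: 19.35
ee_pos: [0.4691, 0.0681, 0.0526]
tool_rot: [-3.032, -0.822, 0.0]
ft_force: [-1.1, 2.5, 0.7]
width: 0.0005
grasp_force: 1.3
```

```bash
python3 r.py; python3 - <<'E'
from h import *
a=snap('top','t7.png')[200:280,255:355];b=snap('scene','s7.png')[180:250,340:440]
cv2.imwrite('pics/c7.png',np.hstack([cv2.resize(a,(400,320),interpolation=2),cv2.resize(b,(400,320),interpolation=2)])[:,:,::-1])
E
```

```text
[0.46907566 0.06811088 0.05263009] 0.17412765506088423 121.09292882659756 [-1.08946381  2.5392432   0.66837184]
```

View pics/c7.png

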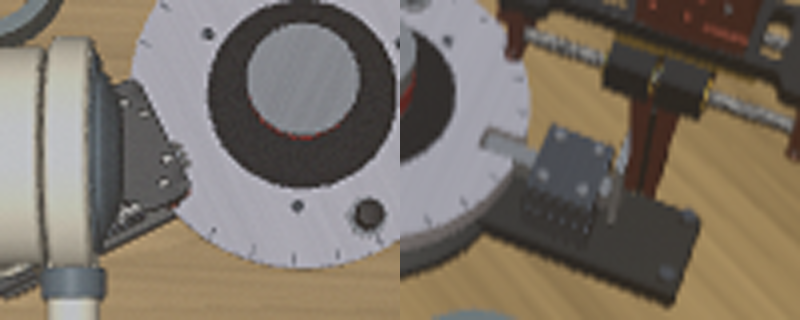

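The bolt lies in the slot with its nose close to the inner end, at about (485,140) in the crop. I go on in small steps until the stop shows in the force.

carry_out(moves=[0, 0.03, 0, 0, 1, 0, 0.02, 0, 0, 1, 0, 0, 0, 0, 1, 0, 0, 0, 0, 1, 0, 0, 0, 0, 1, 0, 0, 0, 0, 1, 0, 0, 0, 0, 1, 0, 0, 0, 0, 1, 0, 0, 0, 0, 1, 0, 0, 0, 0, 1])

```text
clock: 20.7
ee_pos: [0.4693, 0.0677, 0.0526]
tool_rot: [-3.03, -0.823, 0.001]
ft_force: [-4.1, 5.3, 1.9]
width: 0.0005
grasp_force: 3.0
```

```bash
python3 r.py
```

```text
[0.46926256 0.06773553 0.05262555] 0.17370971670910426 121.10407625590818 [-4.12413556  5.3331928   1.89407674]
```

The tool moved 0.4 mm of the 1.25 mm asked and the force rose to 6.7 N, so the bolt is at its stop. I back off and raise.

carry_out(moves=[0, -0.2, 0, 0, 1, 0, -0.4, 0, 0, 1, 0, -0.6, 0, 0, 1, 0, -0.6, 0, 0, 1, 0, 0, -0.5, 0, 1, 0, 0, -1, 0, 1, 0, -0.5, -1, 0, 1, 0, -1, -1, 0, 1, 0, -1, 0, 0, 1, 0, -1, 0, 0, 1])

```text
clock: 21.95
ee_pos: [0.4029, 0.182, 0.1418]
tool_rot: [3.032, 0.822, 0.004]
ft_force: [0.4, -0.1, 0.4]
width: 0.0003
grasp_force: 0.0
```

carry_out(moves=[0, -1, 0, 0, 1, 0, -1, 0, 0, 1, 0, -1, 0, 0, 1, 0, -1, 0, 0, 1, 0, 0, 0, 0, 1, 0, 0, 0, 0, 1, 0, 0, 0, 0, 1, 0, 0, 0, 0, 1, 0, 0, 0, 0, 1, 0, 0, 0, 0, 1])

```text
clock: 23.2
ee_pos: [0.3523, 0.2675, 0.1401]
tool_rot: [3.032, 0.822, -0.0]
ft_force: [0.1, 0.2, -0.8]
width: 0.0005
grasp_force: 0.0
```

```bash
python3 r.py; python3 - <<'E'
from h import *
a=snap('top','t8.png')[160:290,235:390];b=snap('scene','s8.png')[180:250,340:440]
cv2.imwrite('pics/c8.png',np.hstack([cv2.resize(a,(480,400),interpolation=2),cv2.resize(b,(320,400),interpolation=2)])[:,:,::-1])
E
```

```text
[0.35232693 0.26752296 0.14013792] 0.40519378942984285 120.66781371462339 [ 0.10698614  0.16638909 -0.80195041]
```

View pics/c8.png

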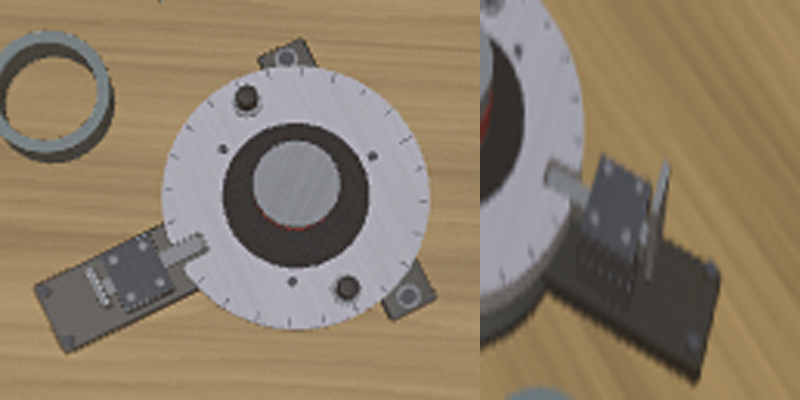

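The bolt fills the slot and the tab is close to the keeper, at about (98,285) in the crop. The tin is still centred. One numeric check of the tab's travel, then I hand in.

```bash
python3 - <<'E'
from h import *
print(ang('top',(256.2,257.8),.073),ang('top',(266.6,252.6),.073))
# bright strip profile along bolt line at tab height, before/after
u=np.array([np.cos(np.radians(120.4)),np.sin(np.radians(120.4))])
for p in('t1','t8'):
    g=cv2.cvtColor(cv2.imread(f'pics/{p}.png'),6);r=np.arange(.15,.205,.002)
    n=np.array([-u[1],u[0]]);v=0
    for o in(-.011,-.009,.009,.011):
        P=np.c_[hub+np.outer(r,u)+o*n,0*r+.073];q=proj('top',P).astype(np.float32);v=v+cv2.remap(g,q[:,:1],q[:,1:],1).ravel().astype(int)/4
    k=np.clip(v-v.min()-25,0,None);print(p,(k*r).sum()/k.sum(),r[v.argmax()],v.astype(int))
E
```

```text
(120.1, 0.1849) (120.0, 0.1592)
t1 0.19115083798882687 0.18600000000000003 [ 88  97  99  95  99  97  97  97  95  98  96  98  97  98 101  89  80 108
 136 132 112  97  96  96  98  93  97 126]
t8 0.169156146179402 0.16 [ 91  98 100  88 121 144 135 112  98 101 101 101 102 101 101 101 101 101
 101 101 101  99  98  96 100  94  99 128]
```

```bash
python3 - <<'E'
from h import *
u=np.array([np.cos(np.radians(120.4)),np.sin(np.radians(120.4))]);n=np.array([-u[1],u[0]])
for cam,a,b in(('top','t1','t8'),('scene','s1','s8')):
  for z in((.073,) if cam=='top' else (.066,.06,.07)):
    r=np.arange(.14,.21,.0005);V=[]
    for p in(a,b):
        g=cv2.cvtColor(cv2.imread(f'pics/{p}.png'),6);v=0
        for o in np.arange(-.011,.0115,.002):
            if cam=='top' and abs(o)<.008: continue
            P=np.c_[hub+np.outer(r,u)+o*n,0*r+z];q=proj(cam,P).astype(np.float32);v=v+cv2.remap(g,q[:,:1],q[:,1:],1).ravel().astype(float)
        V.append(v)
    # shift by best correlation of the tab's patch
    i0=np.searchsorted(r,.178);i1=np.searchsorted(r,.198)
    if cam=='scene': i0,i1=i0-4,i1
    t=V[0][i0:i1];c=[np.corrcoef(t,V[1][i0-k:i1-k])[0,1] for k in range(40,66)]
    print(cam,z,'travel mm',(40+np.argmax(c))*.5,max(c).round(3))
E
```

```text
top 0.073 travel mm 26.5 0.969
scene 0.066 travel mm 25.5 0.555
scene 0.06 travel mm 25.5 0.442
scene 0.07 travel mm 25.5 0.651
```

Travel reads about 26.5 mm of 28, which is too unsure. There is plenty of time, so I return and check the stop with a slightly firmer push.

carry_out(moves=[0, 0.9, 0, 0, 1, 0, 0.9, 0, 0, 1, 0, 0.9, 0, 0, 1, 0, 0.9, 0, 0, 1, 0, 0.9, 0, 0, 1, 0, 0.9, 0, 0, 1, 0, 0.9, 0, 0, 1, 0, 0.9, 0, 0, 1, 0, 0.6, 0, 0, 1, 0, 0, 0, 0, 1])

```text
clock: 24.55
ee_pos: [0.451, 0.0989, 0.14]
tool_rot: [-3.032, -0.82, 0.001]
ft_force: [-0.4, 0.6, 0.9]
width: 0.0007
grasp_force: 0.0
```

carry_out(moves=[0, 0, 0.6, 0, 1, 0, 0, 0.6, 0, 1, 0, 0, 0.6, 0, 1, 0, 0, 0.6, 0, 1, 0, 0, 0.6, 0, 1, 0, 0, 0.5, 0, 1, 0, 0, 0, 0, 1, 0, 0, 0, 0, 1, 0, 0, 0, 0, 1, 0, 0, 0, 0, 1])

```text
clock: 25.8
ee_pos: [0.4511, 0.0994, 0.0532]
tool_rot: [3.032, 0.822, 0.002]
ft_force: [0.2, -0.4, -1.0]
width: 0.0008
grasp_force: 0.0
```

```bash
python3 r.py
```

```text
[0.45111385 0.09944648 0.05321359] 0.21023879807701112 120.87454774343843 [ 0.24188133 -0.39103792 -1.02168325]
```

carry_out(moves=[0, 0.3, 0, 0, 1, 0, 0.3, 0, 0, 1, 0, 0.3, 0, 0, 1, 0, 0.2, 0, 0, 1, 0, 0.2, 0, 0, 1, 0, 0.1, 0, 0, 1, 0, 0.04, 0, 0, 1, 0, 0.03, 0, 0, 1, 0, 0, 0, 0, 1, 0, 0, 0, 0, 1])

```text
clock: 27.05
ee_pos: [0.4693, 0.0679, 0.0526]
tool_rot: [-3.032, -0.823, 0.0]
ft_force: [-0.9, 0.5, -0.6]
width: 0.0004
grasp_force: 0.3
```

```bash
python3 r.py
```

```text
[0.46927481 0.06786059 0.05262194] 0.17381048136579103 121.07932198569678 [-0.93597308  0.50581601 -0.64084598]
```

Contact is at the same spot. I add 1.5 mm of command.

carry_out(moves=[0, 0.02, 0, 0, 1, 0, 0.02, 0, 0, 1, 0, 0.02, 0, 0, 1, 0, 0, 0, 0, 1, 0, 0, 0, 0, 1, 0, 0, 0, 0, 1, 0, 0, 0, 0, 1, 0, 0, 0, 0, 1, 0, 0, 0, 0, 1, 0, 0, 0, 0, 1])

```text
clock: 28.3
ee_pos: [0.4693, 0.0678, 0.0526]
tool_rot: [-3.029, -0.823, 0.002]
ft_force: [-4.9, 6.9, 2.0]
width: 0.001
grasp_force: 3.8
```

```bash
python3 r.py
```

```text
[0.46930831 0.06775846 0.05264023] 0.17370572571916826 121.0872477702559 [-4.91694635  6.87225502  1.97826821]
```

There was no movement at 8.5 N, so this is the hard stop. I retreat and hand in.

carry_out(moves=[0, -0.2, 0, 0, 1, 0, -0.4, 0, 0, 1, 0, -0.6, 0, 0, 1, 0, -0.6, 0, 0, 1, 0, 0, -0.5, 0, 1, 0, 0, -1, 0, 1, 0, -0.5, -1, 0, 1, 0, -0.5, -1, 0, 1, 0, 0, 0, 0, 1, 0, 0, 0, 0, 1])

```text
clock: 29.55
ee_pos: [0.4347, 0.1265, 0.1396]
tool_rot: [3.032, 0.822, -0.001]
ft_force: [-0.9, -0.3, 0.1]
width: 0.0006
grasp_force: 0.0
```

```bash
python3 r.py; python3 -c "
from bench import bot
print(bot.close_job())"
```

```text
[0.43474558 0.12645472 0.13956444] 0.24181939982967826 120.91938094161695 [-0.89982563 -0.33602806  0.14813873]
the job is handed in; nothing more can be done
None
```

I turned the slot to the bolt and pushed the bolt in to a hard stop (no movement at 8.5 N, though the cameras read 25.5–26.5 mm of the 28 mm travel), left the tin centred, and handed the job in at about 30 s with the arm clear; no verdict came back.

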